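# Present a double-lidded tin for the closing check

## Task

Turn the white tin on the spot so that its red mark squarely faces the scanner's window, and let go of it. Then carry the two nested lids over together by the black knob, lower them gently onto the tin until the orange inner lid is fully seated, and only then let go. Finally take the blue outer lid by its collar, lift it alone straight up until all of it is above the knob, leaving the inner lid seated and the mark still facing the scanner, and finish holding the lid there level and still over the tin; leave the jar, bowl and spatula alone.

Things in the scene. Friction and masses are not known exactly. Their poses are not given: they have to be found in the camera images.
- tin: Loose upright white round tin, open at the top: outer diameter 56 mm, height 100 mm, bore 50 mm, with a 4 mm high foot of 66 mm diameter; 0.3 kg. Origin at the centre of its underside, z up. A red mark (a vertical band about 35 mm wide, also on the rim and foot) is centred on its +x side.
- scanner: Fixed grey scanner block, 50 x 70 mm and 75 mm high. Origin at the centre of its underside; its dark window with a red line looks along its -x axis, towards the tin, which stands about 155 mm from the block's origin.
- scanner_window (a point): Centre of the scanner's window, on its face, 45 mm above the table. The tin's +x axis should point at it.
- lid_board: Fixed green chopping board, 130 x 110 mm, 15 mm thick, on which the nested lids start. Origin at the centre of its underside.
- inner_lid: Loose orange lid, 80 g, upright. Origin: centre of its underside, z up. Plug 0 to 10 mm up, 46 mm diameter (tapered to 36 mm at the bottom), enters the bore; flange 10 to 13 mm, 61 mm diameter, rests on the tin's rim; round post 13 to 61 mm, 20 mm diameter, its top 27 mm being the black knob above the outer lid's collar. Seated, its origin is 90 mm above the tin's.
- outer_lid: Loose blue lid, 80 g, 72 mm diameter, lying on the inner lid's flange: lifting the knob lifts both. Origin: on its axis, underside of its 3 mm top plate (nested: 13 mm above the inner lid's origin), z up. Skirt (66 mm inside) down to 8 mm below the origin. Grip: round collar 3 to 21 mm above the origin, 39 mm outside, 31 mm inside; the inner lid's post passes freely through it.
- jar: Bystander: small jar with a yellow cap, 48 mm in diameter, 85 mm high. Origin at the centre of its underside.
- bowl: Bystander: white bowl, 110 mm in diameter, 50 mm high. Origin at the centre of its underside.
- spatula: Bystander: spatula lying flat on the table. Origin on its underside near its middle, x along its length.

How it is judged:
By the outcome, as a careful person would: the job done as asked, in the order asked, and still so for the second after the job is handed in, while the arm keeps its last pose, push and grip.
It also fails if it takes over 64 s, if anything falls off the work surface, if the arm or the gripper's body presses on something with over 40 N, if the wrist force passes 120 N, or if a joint passes its speed limit or range.

## Robot

A 7-joint arm with a two-finger parallel gripper is mounted at the origin on the work surface. World frame = base frame: x ahead of the robot, y to its left, z up, the work surface at z = 0. Lengths are in m, angles in rad, forces in N, time in s.
With the tool pointing down it reaches from about 0.4 to 0.85 m from the base axis. Payload 10.4 kg.
Tool frame: the origin (TCP) lies at the very end of the fingers, on their centre line; the grasp point (between the pads) lies 19 mm behind it (r.pinch_z is the distance from the TCP to the grasp point, in m); z points along the fingers, y is the line along which they close (so a half turn about z gives the same grasp; the last joint's range is limited). The gripper opens to 87 mm and grips with 3 to 60 N. Pads are 19 mm wide; open, the fingers measure 117 mm over their backs; the gripper's body (75 mm by 190 mm) begins 51 mm behind the grasp point.
Start: joints at [-1.329, 0.332, -0.065, 1.46, 0.022, 1.35, -0.088], TCP at [0.164, 0.603, 0.223] pointing down, gripper open.
Joint ranges: [-2.6, 2.6], [-0.5, 2.12], [-1.47, 1.34], [0.16, 2.42], [-1.27, 4.41], [0.06, 2.06], [-2.6, 2.6]. Speed limits (rad/s): [2.22, 2.22, 2.79, 2.79, 3.14, 3.14, 3.14].

## Interface

Orientations are given as a unit quaternion [x, y, z, w].
In Python, from bench import sensors, vision, r gives the robot as it stands.
- The arm moves only by the shell command python3 -m crank 'ROWS' [OPENING] [FORCE]. ROWS is JSON, a list of rows, each a list of 2 entries, a list of its own where there are three numbers: the shift along the tool's x, y, z normalised to -1 to 1, where 1 is 3 cm, then the turn about the tool's z normalised to -1 to 1, where 1 is 8 degrees. A call has 1 to 12 rows; each row shifts and turns the commanded pose from where the row before left it, along the tool's axes as they then stand; what a row does not reach is not made up. A row lasts 1/8 s, in which the tool goes at most 62.5 mm and 10.7 degrees, less where a joint would pass 70% of its speed; a pose out of reach is approached as far as the arm can. A call with a number of a shift or a turn outside -1 to 1 is refused whole. A call with a gripper value outside its range is refused whole. OPENING is the opening, from 0 (shut) to 1 (fully open), set as the call begins (- or left out, the last holds). The fingers move at their own pace and stop on an object; FORCE is the grip in N (left out, the last holds). Time passes only in rows, so rows that do not move let the fingers close. It gives the time, the measured TCP pose, the force, the opening and the grip force at its end, in the units of the state.
- sensors.read_state(): the state, without advancing time (a new reading comes with each control period).
- vision.camera(name): name is "scene" or "top" or "wrist"; returns the picture (420x560x3 uint8, red, green, blue); there is no depth.
- vision.camera_model(name): a dict with "vertical_fov" (degrees; the focal length in pixels is half the picture's height over the tangent of half this angle, whatever the lens; pixels are square), "cx", "cy" (the principal point, pixels), "dist" ([k1, k2, p1, p2, k3] as OpenCV has them; the pictures are not rectified), "camera_from_world" (4x4, takes a point from world to camera coordinates); the wrist camera has in their place "hand_eye" (4x4, takes a point from camera to tool coordinates, whose origin is the TCP and whose axes are the flange's). Camera axes: x right, y down, z forward; pixel columns grow to the right and rows downward; lengths in m; the calibration is good to about 2 mm. A picture is of the moment at which its call begins: read the wrist's pose just before it. camera_model takes no time and is no camera call.
- r.close_job(): hands the job in; it is judged then, once.
The state is a dict: "time": time; "joint_positions": joint angles; "joint_vel": joint speeds; "joint_torque": joint torques, N m; "ee_pos": TCP position; "eef_rot": TCP orientation; "ft_force": force on the tool from outside, world axes, zero at the start; "torque": the same for the moment, N m; "width": finger opening in m; "grip_force": force on a finger pad.
Only numpy, scipy, OpenCV 4.12 (cv2) and the standard library are available. Lean on these libraries where they do the work, as an engineer would, in place of code of your own. Each camera call takes 0.05 s, during which the arm holds its last target. There are 200 camera calls.

## Working session

There is one attempt and no reset: what is moved stays moved. The work goes in short steps, Python scripts to look and compute and a shell command to move; the robot and the scene stay as the last step left them, time stands still between calls to the robot, and variables do not carry over. Pictures are saved under pics/ and viewed, at most 10 in all, crops included, and the job is handed in when it is done.

```bash
ls; mkdir -p pics; python3 - <<'E'
from bench import sensors, vision, r
import cv2,json,numpy as np
np.set_printoptions(precision=4,suppress=True)
print(sensors.read_state(), r.pinch_z)
for n in("scene","top"):
    cv2.imwrite(f"pics/{n}0.png",vision.camera(n)[:,:,::-1])
for n in("scene","top","wrist"): print(n,vision.camera_model(n))
E
```

```text
pics
{'time': 0.0, 'joint_positions': array([-1.3286,  0.3329, -0.0647,  1.461 ,  0.0216,  1.3499, -0.0885]), 'joint_vel': array([-0.0006,  0.0017, -0.001 ,  0.0017, -0.0012,  0.0017, -0.0003]), 'joint_torque': array([  0.0006, -62.3269,   0.0249, -38.9889,  -0.0613,   0.04  ,
         0.0002]), 'ee_pos': array([0.1635, 0.6028, 0.2217]), 'eef_rot': array([ 0.132 ,  0.9913, -0.0007, -0.0001]), 'ft_force': array([-0.4076, -0.467 ,  0.3738]), 'torque': array([ 0.0244,  0.0107, -0.0028]), 'grip_force': 0.0, 'width': 0.08739644394970403} 0.0187
scene {'vertical_fov': 46.510939479536184, 'cx': 278.21421702125434, 'cy': 206.7657277091138, 'dist': array([-0.0723,  0.    ,  0.    ,  0.    ,  0.    ]), 'camera_from_world': array([[ 0.6104,  0.7918,  0.0201, -0.4081],
       [ 0.477 , -0.3472, -0.8074, -0.2507],
       [-0.6323,  0.5025, -0.5896,  1.7547],
       [ 0.    ,  0.    ,  0.    ,  1.    ]])}
top {'vertical_fov': 51.39159085274827, 'cx': 281.42283630165616, 'cy': 198.27130741303088, 'dist': array([-0.1146,  0.    ,  0.    ,  0.    ,  0.    ]), 'camera_from_world': array([[ 0.0083, -0.9998, -0.0157,  0.0068],
       [-0.9819, -0.0052, -0.1893,  0.6583],
       [ 0.1892,  0.017 , -0.9818,  1.2626],
       [ 0.    ,  0.    ,  0.    ,  1.    ]])}
wrist {'vertical_fov': 63.88989185678752, 'cx': 274.8966985358012, 'cy': 207.21450391243403, 'dist': array([0.0024, 0.    , 0.    , 0.    , 0.    ]), 'hand_eye': array([[ 0.0004, -0.9621, -0.2726,  0.0735],
       [ 1.    ,  0.0005, -0.0002, -0.0014],
       [ 0.0004, -0.2726,  0.9621, -0.1615],
       [ 0.    ,  0.    ,  0.    ,  1.    ]])}
```

View pics/scene0.png

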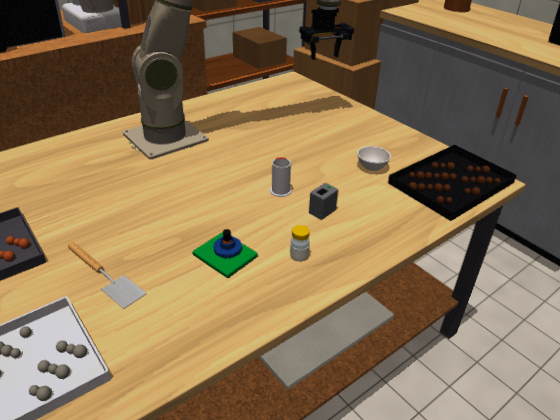

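View pics/top0.png

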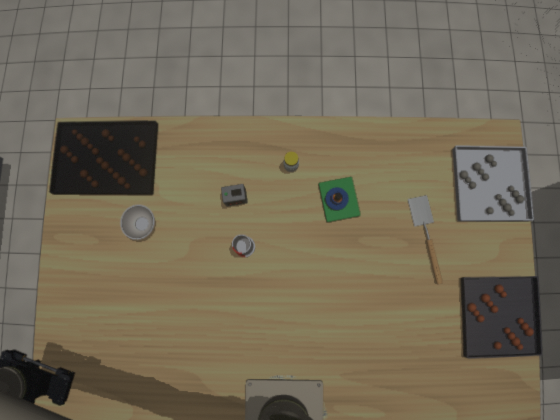

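The scene view shows the tin at (281,178), scanner at (323,200), lids at (228,245) and jar at (300,243). In the top view the tin is at (242,246) with its red mark at the lower left, the scanner at (234,195) and the lids at (337,199).

```bash
cat > h.py <<'E'
from bench import sensors, vision, r
import cv2, numpy as np
from scipy.spatial.transform import Rotation as R
np.set_printoptions(precision=4,suppress=True)
def K(m):
    f=210/np.tan(np.radians(m["vertical_fov"])/2)
    return np.array([[f,0,m["cx"]],[0,f,m["cy"]],[0,0,1.]])
def tool(s=None):
    s=s or sensors.read_state()
    T=np.eye(4);T[:3,:3]=R.from_quat(s["eef_rot"]).as_matrix();T[:3,3]=s["ee_pos"];return T
def wfc(name,T=None):
    m=vision.camera_model(name)
    return (T if T is not None else tool())@m["hand_eye"] if name=="wrist" else np.linalg.inv(m["camera_from_world"])
def cast(name,px,z,T=None):
    "pixels -> world points on plane z"
    m=vision.camera_model(name);W=wfc(name,T)
    u=cv2.undistortPoints(np.float64(px).reshape(-1,1,2),K(m),m["dist"]).reshape(-1,2)
    d=np.c_[u,np.ones(len(u))]@W[:3,:3].T
    return W[:3,3]+d*((z-W[2,3])/d[:,2])[:,None]
def proj(name,P,T=None):
    m=vision.camera_model(name);C=np.linalg.inv(wfc(name,T))
    return cv2.projectPoints(np.float64(P).reshape(-1,1,3),cv2.Rodrigues(C[:3,:3])[0],C[:3,3],K(m),m["dist"])[0].reshape(-1,2)
def grab(name):
    T=tool();im=vision.camera(name);return im,cv2.cvtColor(im,cv2.COLOR_RGB2HSV),T
def blobs(mask,amin=8):
    n,l,st,c=cv2.connectedComponentsWithStats(mask.astype(np.uint8))
    return sorted([(int(st[i,4]),c[i].round(1),st[i,:4]) for i in range(1,n) if st[i,4]>=amin],key=lambda t:-t[0]),l
def red(h): return ((h[...,0]<8)|(h[...,0]>172))&(h[...,1]>110)&(h[...,2]>60)
def blue(h): return (h[...,0]>100)&(h[...,0]<130)&(h[...,1]>120)&(h[...,2]>35)
E
python3 - <<'E'
from h import *
im,h,T=grab("top")
print(tool())
print("blue",[b for b in blobs(blue(h))[0]][:4])
b=blobs(blue(h))[0][0]; print(cast("top",[b[1]],.03))
g=(h[...,0]>45)&(h[...,0]<80)&(h[...,1]>120)
l=(g|blue(h)); c=max(cv2.findContours(l.astype(np.uint8),0,2)[0],key=cv2.contourArea)
print("board",cast("top",cv2.boxPoints(cv2.minAreaRect(c)),.015)[:,:2],cast("top",[cv2.minAreaRect(c)[0]],.015))
lo=[(242,246),(234,195)]
print("tin",cast("top",[lo[0]],.1),"scan",cast("top",[lo[1]],.05),"jar",cast("top",[(291,158)],.085))
a=cv2.resize(im[170:270,205:305],None,fx=5.5,fy=5.5,interpolation=2)
cv2.imwrite("pics/top1.png",a[:,:,::-1])
E
```

```text
[[-0.9652  0.2617 -0.0002  0.1635]
 [ 0.2617  0.9652 -0.001   0.603 ]
 [-0.     -0.001  -1.      0.222 ]
 [ 0.      0.      0.      1.    ]]
blue [(221, array([336.9, 197.8]), array([326, 188,  22,  21], dtype=int32))]
[[ 0.667  -0.1609  0.03  ]]
board [[ 0.7162 -0.1073]
 [ 0.7383 -0.2083]
 [ 0.6173 -0.2302]
 [ 0.596  -0.1309]] [[ 0.6664 -0.1691  0.015 ]]
tin [[0.5095 0.1238 0.1   ]] scan [[0.6702 0.1578 0.05  ]] jar [[ 0.7789 -0.0172  0.085 ]]
```

View pics/top1.png

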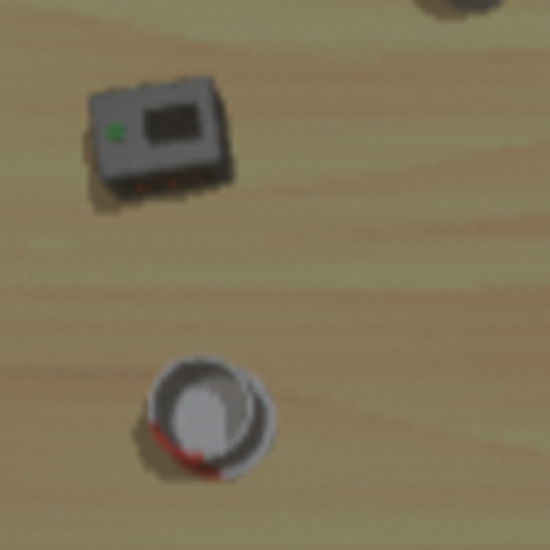

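In the zoom, the tin's rim centre is near crop (203,412) and its mark near (185,455). The scanner's window is on its lower edge, near (165,180). I'll move in close now.

```bash
python3 -m crank '[[[-1,-0.81,0],0],[[-1,-0.81,0],0],[[-1,-0.81,0],0],[[-1,-0.81,0],0],[[-1,-0.81,0],0],[[-1,-0.81,0],0],[[-1,-0.81,0],0],[[-1,-0.81,0],0],[[-1,-0.81,0],0],[[-1,-0.81,0],0],[[-1,-0.81,0],0],[[-1,-0.81,0],0]]' 1 
python3 -m crank '[[[-1,-0.81,0],0],[[-1,-0.81,0],0],[[-1,-0.81,0],0],[[-0.3,-0.3,0],0],[[0,0,0],0],[[0,0,0],0]]'
python3 - <<'E'
from h import *
s=sensors.read_state();print(s["time"],s["joint_positions"]);im,h,T=grab("wrist");print(T)
cv2.imwrite("pics/w1.png",im[:,:,::-1]);np.savez("pics/w1.npz",im=im,T=T)
print([b[:3] for b in blobs(red(h))[0][:6]])
E
```

```text
time: 1.65
ee_pos: [0.4352, 0.2264, 0.2224]
eef_rot: [0.132, 0.991, 0.0, -0.0]
ft_force: [-0.1, 0.6, -0.1]
width: 0.0871
grip_force: 0.0
time: 2.4
ee_pos: [0.5081, 0.1241, 0.2224]
eef_rot: [0.131, 0.991, 0.0, -0.0]
ft_force: [0.2, 1.3, 0.1]
width: 0.0872
grip_force: 0.0
2.4 [-0.6958  0.101   0.3981  1.7488 -0.0412  1.3002  1.0193]
[[-0.9656  0.26   -0.0005  0.5081]
 [ 0.26    0.9656  0.0005  0.1241]
 [ 0.0006  0.0004 -1.      0.2224]
 [ 0.      0.      0.      1.    ]]
[(254, array([288.6, 179.3]), array([270, 173,  38,  19], dtype=int32)), (182, array([286.5, 161.5]), array([270, 156,  33,  17], dtype=int32))]
```

View pics/w1.png

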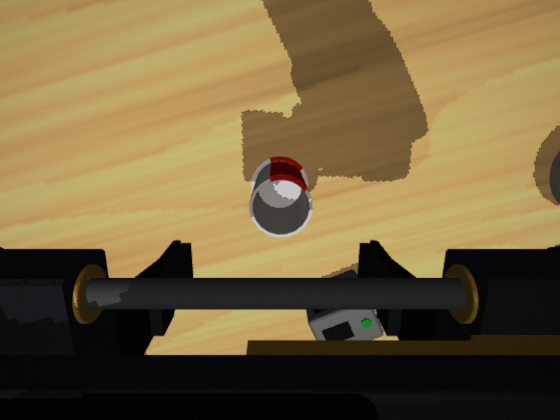

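The wrist view shows the tin's rim near (281,208), with the red mark on its upper side: the rim and wall at (288,179), the foot at (286,161). The scanner is half hidden at (345,320).

```bash
python3 - <<'E'
from h import *
from scipy.optimize import least_squares
d=np.load("pics/w1.npz");im,T=d["im"],d["T"];h=cv2.cvtColor(im,cv2.COLOR_RGB2HSV)
S=h[...,1].astype(int)
m=((S<60)|red(h))
roi=np.zeros_like(m);roi[150:240,240:325]=1
c=max(cv2.findContours((m&roi).astype(np.uint8),0,1)[0],key=cv2.contourArea)[:,0]
p=cast("wrist",c[c[:,1]>200],.1,T)[:,:2]
f=least_squares(lambda q:np.hypot(*(p-q[:2]).T)-q[2],[.51,.124,.028],loss="soft_l1",f_scale=.001)
C=f.x[:2];print("tin wrist",f.x,np.abs(f.fun).max(),len(p))
ys,xs=np.nonzero(red(h));px=np.c_[xs,ys]
for z,lo,hi in((.1,.0245,.0285),(.004,.0275,.0335)):
    q=cast("wrist",px,z,T)[:,:2]-C;rr=np.hypot(*q.T);k=(rr>lo)&(rr<hi)
    a=np.unwrap(np.sort(np.arctan2(q[k,1],q[k,0])%(2*np.pi)));a=np.degrees(a)
    print(z,k.sum(),a.min(),a.max(),a.mean())
# scanner from top
t,ht,_=grab("top")
cr=np.float64([(90,95),(212,78),(222,160),(105,180)])/5.5+[205,170]-.4
q=cast("top",cr,.075)[:,:2];print(q,q.mean(0));print([np.hypot(*(q[i]-q[i-1])) for i in range(4)])
e=(q[1]-q[0]+q[2]-q[3]);x=q[0]+q[1]-q[2]-q[3]
print("scan axis deg from y-edge",np.degrees(np.arctan2(e[0],-e[1])),"from x-edge",np.degrees(np.arctan2(x[1],x[0])))
v=q.mean(0)-C;print("tin->scan",np.hypot(*v),np.degrees(np.arctan2(v[1],v[0])))
# top tin rim
E
```

```text
tin wrist [0.516  0.1256 0.0269] 0.0007762435838074566 99
0.1 155 111.15974303302855 184.64845120936744 148.5116123896847
0.004 199 60.70985603918572 184.47421630196408 135.99186050022516
[[0.6902 0.1951]
 [0.7001 0.1277]
 [0.6541 0.121 ]
 [0.6425 0.1851]] [0.6717 0.1572]
[np.float64(0.048700774462861925), np.float64(0.06812460081775741), np.float64(0.04653118690277132), np.float64(0.06514481521921738)]
scan axis deg from y-edge 9.240603865312004 from x-edge 10.051626553421725
tin->scan 0.15892890827015707 11.488555141096988
```

The mark points at about 148° and the scanner lies at about 11°, so the tool must turn about +137° around its z axis. The 159 mm tin-to-scanner distance fits the 155 mm given. I'll go down and grip.

```bash
python3 -m crank '[[[-0.24,0.12,0],0],[[0,0,1],0],[[0,0,1],0],[[0,0,1],0],[[0,0,1],0],[[0,0,1],0],[[0,0,0.25],0],[[0,0,0],0]]' 1
python3 -m crank '[[[0,0,0],0],[[0,0,0],0],[[0,0,0],0],[[0,0,0],0],[[0,0,0],0],[[0,0,0],0],[[0,0,0],0],[[0,0,0],0]]' 0.5 15
```

```text
time: 3.5
ee_pos: [0.517, 0.1244, 0.0653]
eef_rot: [0.132, 0.991, -0.0, -0.0]
ft_force: [-0.4, -0.5, 0.4]
width: 0.0869
grip_force: 0.0
time: 4.5
ee_pos: [0.5171, 0.1247, 0.0654]
eef_rot: [0.132, 0.991, 0.0, 0.0]
ft_force: [1.6, 2.3, 5.5]
width: 0.0547
grip_force: 15.0
```

```bash
python3 -m crank '[[[0,0,0],0.5],[[0,0,0],1],[[0,0,0],1],[[0,0,0],1],[[0,0,0],1],[[0,0,0],1],[[0,0,0],1],[[0,0,0],1],[[0,0,0],1],[[0,0,0],1],[[0,0,0],1],[[0,0,0],1]]'
python3 -m crank '[[[0,0,0],1],[[0,0,0],1],[[0,0,0],1],[[0,0,0],1],[[0,0,0],1],[[0,0,0],0.6],[[0,0,0],0],[[0,0,0],0]]'
python3 -m crank '[[[0,0,0],0],[[0,0,0],0],[[0,0,0],0],[[0,0,0],0],[[0,0,0],0],[[0,0,0],0]]' 1
python3 -m crank '[[[0,0,-1],0],[[0,0,-1],0],[[0,0,-1],0],[[0,0,-1],0],[[0,0,-1],0],[[0,0,-1],0],[[0,0,-1],0],[[0,0,0],0],[[0,0,0],0]]'
python3 - <<'E'
from h import *
s=sensors.read_state();print(s["joint_positions"]);im,h,T=grab("wrist");print(T)
t=vision.camera("top");np.savez("pics/w2.npz",im=im,T=T,t=t)
a=cv2.resize(t[170:270,205:305],None,fx=4,fy=4,interpolation=2)
o=np.zeros((420,960,3),np.uint8);o[:,:560]=im;o[:400,560:]=a
cv2.imwrite("pics/w2.png",cv2.resize(o,(800,350))[:,:,::-1])
E
```

```text
time: 6.0
ee_pos: [0.5162, 0.1234, 0.0652]
eef_rot: [0.806, 0.592, -0.001, -0.0]
ft_force: [-2.6, -0.2, 9.6]
width: 0.0543
grip_force: 15.0
time: 7.0
ee_pos: [0.5163, 0.1242, 0.0651]
eef_rot: [0.97, 0.242, -0.0, -0.0]
ft_force: [-1.4, 2.1, 7.9]
width: 0.0545
grip_force: 14.9
time: 7.75
ee_pos: [0.5167, 0.1242, 0.065]
eef_rot: [0.97, 0.242, -0.0, -0.0]
ft_force: [0.1, 0.2, -0.7]
width: 0.0866
grip_force: 0.0
time: 8.88
ee_pos: [0.5164, 0.1242, 0.2744]
eef_rot: [0.97, 0.242, -0.0, -0.0]
ft_force: [0.5, 0.5, -0.8]
width: 0.0867
grip_force: 0.0
[-1.1264  0.1088  0.8804  1.6655 -0.0851  1.4078 -1.3167]
[[ 0.8827  0.4699 -0.0007  0.5164]
 [ 0.4699 -0.8827  0.      0.1242]
 [-0.0006 -0.0003 -1.      0.2744]
 [ 0.      0.      0.      1.    ]]
```

View pics/w2.png

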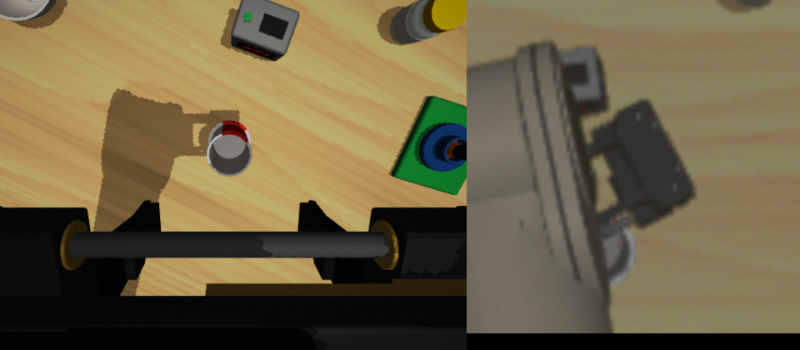

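The wrist view now shows the scanner at (317,34) in full-size pixels, with its window facing the tin. The tin is at (276,180) with its mark toward the scanner, and the lids are at (540,175). Next I measure the angles.

```bash
cat > mark.py <<'E'
from h import *
from scipy.optimize import least_squares
def tin(im,T,guess,z=.1):
    h=cv2.cvtColor(im,cv2.COLOR_RGB2HSV);S=h[...,1].astype(int)
    m=(S<60)|red(h);u=proj("wrist",[[*guess,z]],T)[0].astype(int)
    roi=np.zeros_like(m);roi[max(u[1]-70,0):u[1]+60,u[0]-60:u[0]+60]=1
    c=max(cv2.findContours((m&roi).astype(np.uint8),0,1)[0],key=cv2.contourArea)[:,0]
    p=cast("wrist",c,z,T)[:,:2];cam=wfc("wrist",T)[:2,3];v=(guess-cam)/np.hypot(*(guess-cam))
    p=p[(p-guess)@v>.003]
    f=least_squares(lambda q:np.hypot(*(p-q[:2]).T)-q[2],[*guess,.028],loss="soft_l1",f_scale=.001)
    C=f.x[:2];print("tin",f.x,np.abs(f.fun).mean(),len(p))
    ys,xs=np.nonzero(red(h));px=np.c_[xs,ys]
    q=cast("wrist",px,z,T)[:,:2]-C;rr=np.hypot(*q.T);k=(rr>.0245)&(rr<.0285)
    a=np.degrees(np.arctan2(q[k,1],q[k,0]));print("rim mark",k.sum(),a.min(),a.max(),a.mean())
    q=cast("wrist",px,.004,T)[:,:2]-C;rr=np.hypot(*q.T);k=(rr>.0285)&(rr<.0335)
    a=np.degrees(np.arctan2(q[k,1],q[k,0]));print("foot mark",k.sum(),a.min(),a.max(),a.mean())
    return C
E
python3 - <<'E'
from mark import *
d=np.load("pics/w2.npz");im,T=d["im"],d["T"];h=cv2.cvtColor(im,cv2.COLOR_RGB2HSV)
C=tin(im,T,np.array([.5165,.1245]))
m=(h[...,1]<60)&(h[...,2]>70);m[90:]=0;m[:,:270]=0;m[:,370:]=0
m=cv2.morphologyEx(m.astype(np.uint8),3,np.ones((25,25)))
c=max(cv2.findContours(m,0,1)[0],key=cv2.contourArea)
rc=cv2.minAreaRect(c);b=cv2.boxPoints(rc);print(b)
q=cast("wrist",b,.075,T)[:,:2];print(q,q.mean(0),[np.hypot(*(q[i]-q[i-1])) for i in range(4)])
v=q.mean(0)-C;print("tin->scan",np.hypot(*v),np.degrees(np.arctan2(v[1],v[0])))
print("edges",[np.degrees(np.arctan2(*(q[i]-q[i-1])[::-1])) for i in range(4)])
bl=blobs(blue(h))[0];print(bl[0],cast("wrist",[bl[0][1]],.031,T))
# scene view of lids: knob
for n in("top","scene"):
    im2,h2,_=grab(n);b2=blobs(blue(h2))[0];print(n,b2[:2],cast(n,[b2[0][1]],.03))
E
```

```text
tin [0.5198 0.124  0.027 ] 0.00026198698273807215 64
rim mark 139 -27.609643575299504 47.158925148916325 10.35094062791227
foot mark 103 -63.48195287023423 47.04650108033802 6.930792197542791
[[272.5882  40.3529]
 [294.3529 -20.5882]
 [363.5294   4.1176]
 [341.7647  65.0588]]
[[0.6411 0.191 ]
 [0.6964 0.1974]
 [0.7095 0.1294]
 [0.6537 0.1198]] [0.6752 0.1594] [np.float64(0.07231180289040179), np.float64(0.05570282978275603), np.float64(0.06919334686391423), np.float64(0.05659339405874649)]
tin->scan 0.1593895740618729 12.849427646819548
edges [np.float64(100.01954026924756), np.float64(6.536646599539955), np.float64(-79.15829169240456), np.float64(-170.242064483112)]
(1671, array([531.1, 175.8]), array([507, 148,  53,  58], dtype=int32)) [[ 0.6633 -0.1528  0.031 ]]
top [(221, array([336.8, 198. ]), array([326, 188,  22,  22], dtype=int32))] [[ 0.6664 -0.1606  0.03  ]]
scene [(394, array([227.1, 247.5]), array([214, 236,  28,  21], dtype=int32))] [[ 0.6711 -0.1654  0.03  ]]
```

The mark is at about 10°, and the scanner is at about 11–12.8° with its axis at about 10°, so it is close to square. Now over to the lids.

```bash
python3 -m crank '[[[0,1,0],0],[[0,1,0],0],[[0,1,0],0],[[0,1,0],0],[[0,1,0],0],[[0,1,0],0],[[0,1,0],0],[[0,1,0.5],0],[[0,1,0.5],0],[[-0.2,1,0.5],0],[[-0.2,0.67,0.5],0],[[0,0,0],0]]'
python3 -m crank '[[[0,0,0],0],[[0,0,0],0]]'
python3 - <<'E'
from h import *
im,h,T=grab("wrist");print(T,sensors.read_state()["joint_positions"])
np.savez("pics/w3.npz",im=im,T=T)
cv2.imwrite("pics/w3.png",im[:,:,::-1])
for n,z in((blobs(blue(h))[0][:2],.031),): print(n,cast("wrist",[n[0][1]],z,T))
k=(h[...,2]<45);b=[x for x in blobs(k)[0] if x[0]<3000];print(b[:6],[cast("wrist",[x[1]],.076,T) for x in b[:3]])
E
```

```text
time: 10.58
ee_pos: [0.6554, -0.1659, 0.2131]
eef_rot: [0.971, 0.241, -0.002, -0.0]
ft_force: [-0.4, 0.3, 1.1]
width: 0.0871
grip_force: 0.0
time: 10.82
ee_pos: [0.6569, -0.1628, 0.2156]
eef_rot: [0.97, 0.243, 0.0, -0.0]
ft_force: [-0.1, 0.2, 0.2]
width: 0.0871
grip_force: 0.0
[[ 0.882   0.4713  0.0008  0.6569]
 [ 0.4713 -0.882   0.0005 -0.1628]
 [ 0.001  -0.     -1.      0.2156]
 [ 0.      0.      0.      1.    ]] [-0.408   0.5796  0.8951  1.355  -0.4481  1.4142 -0.6068]
[(2739, array([275.8, 175.7]), array([243, 144,  67,  66], dtype=int32))] [[ 0.6677 -0.1602  0.031 ]]
[(1704, array([16. , 25.7]), array([ 0,  0, 35, 55], dtype=int32)), (460, array([276.3, 185.5]), array([262, 173,  30,  25], dtype=int32)), (60, array([276.9, 163.6]), array([260, 161,  33,  11], dtype=int32))] [array([[0.684 , 0.0858, 0.076 ]]), array([[ 0.6672, -0.1609,  0.076 ]]), array([[ 0.6851, -0.1519,  0.076 ]])]
```

View pics/w3.png

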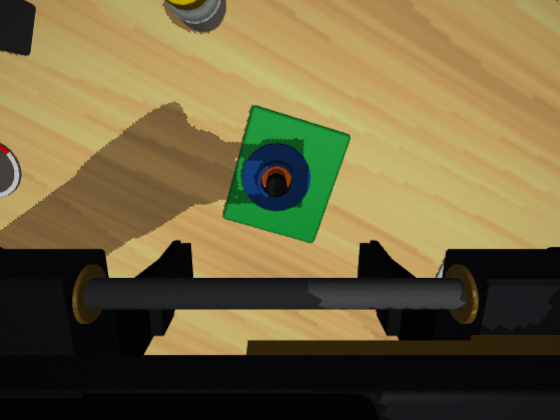

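The knob is at (276,185), which casts to (0.667,-0.161) at its top, and the blue lid's centre agrees. Going down now.

```bash
python3 -m crank '[[[0.33,0.1,0],0],[[0,0,1],0],[[0,0,1],0],[[0,0,1],0],[[0,0,1],0],[[0,0,1],0],[[0,0,0.4],0],[[0,0,0],0],[[0,0,0],0]]'
python3 - <<'E'
from h import *
print(sensors.read_state()["ee_pos"])
E
```

```text
time: 12.0
ee_pos: [0.6675, -0.1622, 0.0544]
eef_rot: [0.97, 0.242, 0.001, 0.0]
ft_force: [1.3, -0.7, 1.5]
width: 0.0871
grip_force: 0.0
[ 0.6675 -0.1622  0.0544]
```

```bash
python3 -m crank '[[[0,0,0.07],0],[[0,0,0],0],[[0,0,0],0],[[0,0,0],0],[[0,0,0],0],[[0,0,0],0],[[0,0,0],0],[[0,0,0],0],[[0,0,0],0],[[0,0,0],0],[[0,0,0],0]]' 0.05 25
python3 -m crank '[[[0,0,-0.2],0],[[0,0,-0.3],0],[[0,0,-0.5],0],[[0,0,-1],0],[[0,0,-1],0],[[0,0,-1],0],[[0,0,-1],0],[[0,0,0],0],[[0,0,0],0]]'
python3 - <<'E'
from h import *
im,h,T=grab("wrist");print(T)
t=vision.camera("scene");a=cv2.resize(t[120:290,150:380],None,fx=2.4,fy=2.4)
o=np.zeros((420,560+552,3),np.uint8);o[:,:560]=im;o[:408,560:]=a
cv2.imwrite("pics/w4.png",cv2.resize(o,(800,302))[:,:,::-1])
E
```

```text
time: 13.38
ee_pos: [0.6666, -0.1619, 0.0508]
eef_rot: [0.97, 0.242, -0.0, -0.0]
ft_force: [-0.1, 0.6, -0.3]
width: 0.019
grip_force: 24.9
time: 14.5
ee_pos: [0.6664, -0.1618, 0.2005]
eef_rot: [0.97, 0.242, -0.0, -0.0]
ft_force: [-0.4, -0.0, -1.9]
width: 0.0195
grip_force: 24.9
[[ 0.8827  0.4699 -0.0005  0.6664]
 [ 0.4699 -0.8827  0.0004 -0.1618]
 [-0.0002 -0.0006 -1.      0.2005]
 [ 0.      0.      0.      1.    ]]
```

View pics/w4.png

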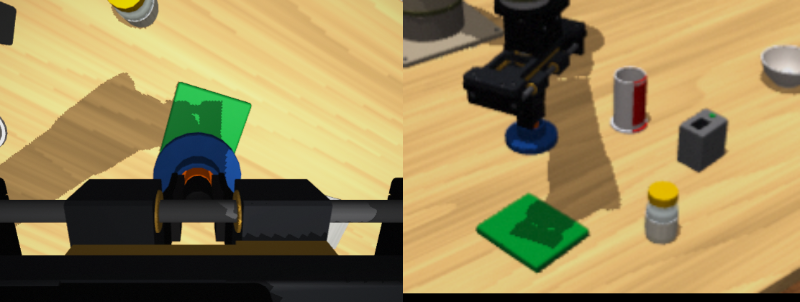

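The lids hang together from the gripper, the tin's mark faces the scanner and the board is empty. Carrying them over.

```bash
python3 -m crank '[[[0,-0.5,0],0],[[0,-1,0],0],[[0,-1,0],0],[[0,-1,0],0],[[0,-1,0],0],[[0,-1,0],0],[[0,-1,0],0],[[0,-1,0],0],[[0,-1,0],0],[[0,-1,0],0],[[0.06,-0.8,0],0],[[0.05,-0.47,0],0]]'
python3 -m crank '[[[0,0,0],0],[[0,0,0],0],[[0,0,0],0]]'
python3 - <<'E'
from mark import *
s=sensors.read_state();im,h,T=grab("wrist");print(s["ee_pos"],s["ft_force"])
D=np.array([.5176,.1249])-T[:2,3];print("rows xy",(T[:3,:2].T@[*D,0])/.03)
b=blobs(blue(h))[0][0];print("lid",b,cast("wrist",[b[1]],T[2,3]-.02,T))
t=vision.camera("scene");a=cv2.resize(t[120:290,150:380],None,fx=2.4,fy=2.4)
o=np.zeros((420,560+552,3),np.uint8);o[:,:560]=im;o[:408,560:]=a
cv2.imwrite("pics/w5.png",cv2.resize(o,(800,302))[:,:,::-1])
E
```

```text
time: 16.1
ee_pos: [0.5165, 0.1266, 0.2005]
eef_rot: [0.97, 0.243, -0.0, -0.0]
ft_force: [-0.3, 0.4, -1.6]
width: 0.0197
grip_force: 24.9
time: 16.48
ee_pos: [0.5181, 0.1236, 0.2009]
eef_rot: [0.97, 0.241, 0.0, 0.0]
ft_force: [0.1, -0.3, -0.4]
width: 0.0193
grip_force: 24.9
[0.5181 0.1236 0.2009] [ 0.1075 -0.2786 -0.4338]
rows xy [ 0.0047 -0.0447]
lid (5774, array([275.7, 219.9]), array([216, 184, 121,  84], dtype=int32)) [[0.5328 0.1289 0.1809]]
```

View pics/w5.png

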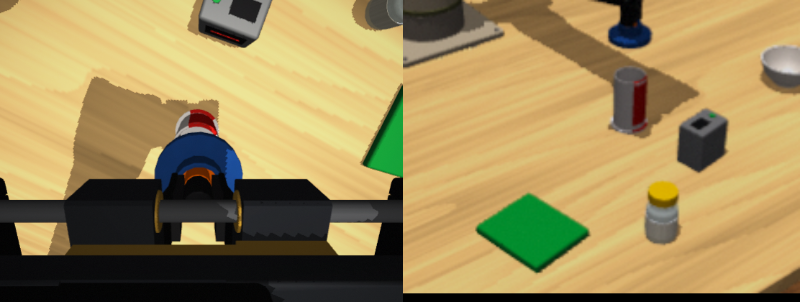

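The lids hang above the tin and the lateral error is about 1 mm. Lowering to just above the rim, then slowly.

```bash
python3 -m crank '[[[0,-0.045,0.5],0],[[0,0,0.7],0],[[0,0,0.5],0],[[0,0,0.3],0],[[0,0,0],0],[[0,0,0],0]]'
python3 -m crank '[[[0,0,0.1],0],[[0,0,0.1],0],[[0,0,0.1],0],[[0,0,0],0]]'
python3 -m crank '[[[0,0,0.05],0],[[0,0,0.05],0],[[0,0,0],0],[[0,0,0],0]]'
```

```text
time: 17.32
ee_pos: [0.5175, 0.126, 0.1414]
eef_rot: [0.97, 0.242, 0.0, -0.0]
ft_force: [-1.0, 0.9, -1.4]
width: 0.0194
grip_force: 24.9
time: 17.82
ee_pos: [0.517, 0.1259, 0.1317]
eef_rot: [0.97, 0.242, -0.0, 0.0]
ft_force: [0.1, 0.1, -1.7]
width: 0.0192
grip_force: 24.9
time: 18.32
ee_pos: [0.5173, 0.126, 0.129]
eef_rot: [0.97, 0.242, 0.0, -0.0]
ft_force: [0.4, 0.9, -1.0]
width: 0.0191
grip_force: 24.9
```

```bash
python3 -m crank '[[[0,0,0.05],0],[[0,0,0],0],[[0,0,0],0]]'
python3 -m crank '[[[0,0,0.04],0],[[0,0,0],0],[[0,0,0],0]]'
python3 -m crank '[[[0,0,0.04],0],[[0,0,0],0],[[0,0,0],0]]'
```

```text
time: 18.7
ee_pos: [0.5171, 0.126, 0.1274]
eef_rot: [0.97, 0.242, -0.0, -0.0]
ft_force: [0.9, -1.0, -2.4]
width: 0.0195
grip_force: 24.9
time: 19.08
ee_pos: [0.5171, 0.1259, 0.1262]
eef_rot: [0.97, 0.242, -0.0, -0.0]
ft_force: [1.0, -1.0, -1.5]
width: 0.0196
grip_force: 24.9
time: 19.45
ee_pos: [0.5178, 0.1259, 0.1255]
eef_rot: [0.97, 0.242, 0.001, 0.0]
ft_force: [2.8, -1.5, 5.8]
width: 0.0191
grip_force: 24.9
```

```bash
python3 -m crank '[[[0,0,0.02],0],[[0,0,0],0],[[0,0,0],0]]'
```

```text
time: 19.82
ee_pos: [0.5179, 0.1261, 0.1253]
eef_rot: [0.97, 0.242, 0.001, -0.0]
ft_force: [1.5, -1.7, 8.5]
width: 0.0193
grip_force: 25.0
```

The contact force rose to 8 N at the predicted seated height, so it is seated. I'll release, rise and check.

```bash
python3 -m crank '[[[0,0,0],0],[[0,0,0],0],[[0,0,0],0],[[0,0,0],0],[[0,0,0],0],[[0,0,0],0]]' 1
python3 -m crank '[[[0,0,-0.3],0],[[0,0,-1],0],[[0,0,-1],0],[[0,0,-1],0],[[0,0,-1],0],[[0,0,-1],0],[[0,0,0],0],[[0,0,0],0]]'
python3 - <<'E'
from mark import *
im,h,T=grab("wrist");print(T[:3,3]);np.savez("pics/w6.npz",im=im,T=T)
m=blue(h);b=blobs(m)[0][0]
c=max(cv2.findContours(m.astype(np.uint8),0,1)[0],key=cv2.contourArea)
e=cv2.minAreaRect(c);print(b,e)
print("lid outline centre @.106",cast("wrist",[e[0],b[1]],.106,T))
t=vision.camera("scene");a=cv2.resize(t[120:220,240:360],None,fx=4,fy=4,interpolation=2)
o=np.zeros((420,1040,3),np.uint8);o[:,:560]=im;o[:400,560:]=a
cv2.imwrite("pics/w6.png",cv2.resize(o,(800,323))[:,:,::-1])
E
```

```text
time: 20.58
ee_pos: [0.5173, 0.1267, 0.125]
eef_rot: [0.97, 0.242, 0.0, -0.001]
ft_force: [-0.8, -0.1, 8.6]
width: 0.0709
grip_force: 4.5
time: 21.58
ee_pos: [0.5165, 0.126, 0.2826]
eef_rot: [0.97, 0.242, -0.001, -0.0]
ft_force: [0.1, -0.3, -0.5]
width: 0.087
grip_force: 0.0
[0.5165 0.126  0.2826]
(2770, array([278. , 183.8]), array([244, 151,  69,  68], dtype=int32)) ((277.7500305175781, 184.75001525878906), (67.17514038085938, 66.46803283691406), 45.0)
lid outline centre @.106 [[0.5208 0.123  0.106 ]
 [0.5218 0.1232 0.106 ]]
```

View pics/w6.png

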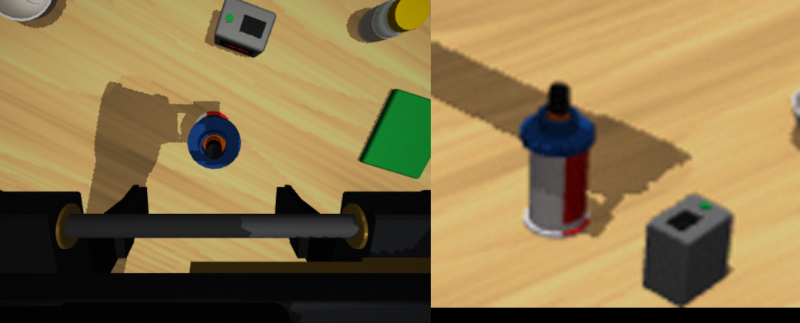

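The lids are on the tin and look level, with the knob upright at (277,192) in full-size pixels and the foot's red visible toward the scanner. I'll check the knob, the lid's concentricity and height, and the mark angle.

```bash
python3 - <<'E'
from mark import *
d=np.load("pics/w6.npz");im,T=d["im"],d["T"];h=cv2.cvtColor(im,cv2.COLOR_RGB2HSV)
k=(h[...,2]<50)&(h[...,1]<140);k[:165]=0;k[225:]=0;k[:,:245]=0;k[:,315:]=0
b=blobs(k)[0][0];print("dark",b)
x,y,w,hh=b[2]
# knob top disc: lower end of dark blob (leans away from nadir)
u=[(x+w/2,y+hh-w/2)];print("knob top",u,cast("wrist",u,.151,T))
rd=red(h);rd[200:]=0;rd[:130]=0;ys,xs=np.nonzero(rd);q=cast("wrist",np.c_[xs,ys],.004,T)[:,:2]-[.5198,.124]
print("foot red px",xs.mean(),ys.mean())
rr=np.hypot(*q.T)
kk=(rr>.0285)&(rr<.034);a=np.degrees(np.arctan2(q[kk,1],q[kk,0]));print("foot",kk.sum(),a.min(),a.max(),a.mean())
# scene heights: blue silhouette and knob top vs. prediction
t,ht,_=grab("scene");bl=blue(ht);bl[220:]=0;bb=blobs(bl)[0][0];print("scene blue",bb)
A=np.linspace(0,2*np.pi,72)
C=np.array([.5185,.125])
def ring(r_,z): return proj("scene",np.c_[C[0]+r_*np.cos(A),C[1]+r_*np.sin(A),0*A+z])
s=np.r_[ring(.036,.095),ring(.036,.106),ring(.0195,.124)];print("predict blue bbox",s.min(0),s.max(0))
kd=(ht[...,2]<45);kd[155:]=0;kd[:130]=0;kd[:,:265]=0;kd[:,:]&=(np.arange(560)<300)
print("scene knob",blobs(kd)[0][:2]);s=np.r_[ring(.01,.151),ring(.01,.125)];print("predict",s.min(0),s.max(0))
E
```

```text
dark (411, array([277.5, 194.3]), array([266, 182,  26,  25], dtype=int32))
knob top [(np.float64(279.0), np.float64(194.0))] [[0.5222 0.1228 0.151 ]]
foot red px 281.1409395973154 153.83221476510067
foot 95 -108.91913262114252 47.29070315885692 7.463047778375492
scene blue (262, array([280.7, 163.4]), array([269, 155,  24,  16], dtype=int32))
predict blue bbox [269.1319 152.7758] [293.8027 171.2119]
scene knob [(39, array([281. , 151.3]), array([278, 148,   7,   7], dtype=int32))]
predict [278.1976 146.271 ] [285.3478 157.5858]
```

```bash
python3 - <<'E'
from mark import *
d=np.load("pics/w6.npz");im,T=d["im"],d["T"];h=cv2.cvtColor(im,cv2.COLOR_RGB2HSV)
m=((h[...,0]<10)|(h[...,0]>170))&(h[...,1]>150);m[80:]=0
b=blobs(m,4)[0];print(b[:4])
ys,xs=np.nonzero(m);mid=[(xs.min()+xs.max())/2,(ys.min()+ys.max())/2]
w=cast("wrist",[[xs.mean(),ys.mean()],mid,[xs.min(),ys[xs.argmin()]],[xs.max(),ys[xs.argmax()]]],.045,T);print(w)
for C in([.5198,.124],[.5208,.123]):
    v=w[:2,:2]-C;print(np.hypot(*v.T),np.degrees(np.arctan2(v[:,1],v[:,0])))
E
```

```text
[(102, array([306.6,  61.9]), array([291,  56,  33,  13], dtype=int32))]
[[0.6457 0.1534 0.045 ]
 [0.6458 0.153  0.045 ]
 [0.6429 0.1714 0.045 ]
 [0.6497 0.1349 0.045 ]]
[0.1292 0.1293] [13.1433 12.9458]
[0.1285 0.1286] [13.6789 13.48  ]
```

The window lies at about 13° and the mark at 10–11.5°, so it faces the scanner within a couple of degrees. Seating checks out too, with the blue skirt's bottom at row 171 as predicted. Next I grip the collar.

```bash
python3 -m crank '[[[0.04,0.1,0],0],[[0,0,1],0],[[0,0,1],0],[[0,0,1],0],[[0,0,1],0],[[0,0,1],0],[[0,0,0.4],0],[[0,0,0.2],0],[[0,0,0],0],[[0,0,0],0]]' 1
python3 -m crank '[[[0,0,0],0],[[0,0,0],0]]'
```

```text
time: 22.98
ee_pos: [0.5201, 0.1241, 0.1163]
eef_rot: [0.97, 0.242, 0.001, -0.0]
ft_force: [-0.5, 0.1, 1.2]
width: 0.0871
grip_force: 0.0
time: 23.22
ee_pos: [0.5197, 0.124, 0.1157]
eef_rot: [0.97, 0.242, 0.0, -0.0]
ft_force: [0.8, 0.1, -1.0]
width: 0.0872
grip_force: 0.0
```

```bash
python3 -m crank '[[[0,0,0.1],0],[[0,0,0.1],0],[[0,0,0],0],[[0,0,0],0]]'
python3 -m crank '[[[0,0,0],0],[[0,0,0],0],[[0,0,0],0],[[0,0,0],0],[[0,0,0],0],[[0,0,0],0],[[0,0,0],0],[[0,0,0],0],[[0,0,0],0],[[0,0,0],0]]' 0.3 10
```

```text
time: 23.72
ee_pos: [0.5196, 0.1239, 0.1094]
eef_rot: [0.97, 0.242, -0.0, 0.0]
ft_force: [-0.9, -0.8, 0.4]
width: 0.0867
grip_force: 0.0
time: 24.98
ee_pos: [0.5196, 0.1239, 0.1094]
eef_rot: [0.97, 0.242, 0.0, -0.0]
ft_force: [-0.2, -0.9, -0.2]
width: 0.0381
grip_force: 10.0
```

The collar is gripped (38 mm against 39 mm, no side force). Lifting straight up 75 mm.

```bash
python3 -m crank '[[[0,0,-0.1],0],[[0,0,-0.2],0],[[0,0,-0.3],0],[[0,0,-0.4],0],[[0,0,-0.4],0],[[0,0,-0.4],0],[[0,0,-0.4],0],[[0,0,-0.2],0],[[0,0,-0.1],0],[[0,0,0],0],[[0,0,0],0],[[0,0,0],0]]'
python3 - <<'E'
from mark import *
s=sensors.read_state();im,h,T=grab("wrist");print(T[:3,3],s["ft_force"])
print(blobs(blue(h))[0][:2]);rd=red(h);print("red",blobs(rd)[0][:4]);
t=vision.camera("scene");a=cv2.resize(t[110:210,240:360],None,fx=4,fy=4,interpolation=2)
o=np.zeros((420,1040,3),np.uint8);o[:,:560]=im;o[:400,560:]=a
cv2.imwrite("pics/w7.png",cv2.resize(o,(800,323))[:,:,::-1])
E
```

```text
time: 26.48
ee_pos: [0.5194, 0.1238, 0.1841]
eef_rot: [0.97, 0.242, -0.0, 0.0]
ft_force: [0.2, 0.7, 0.1]
width: 0.0376
grip_force: 10.0
[0.5194 0.1238 0.1841] [0.2285 0.7046 0.1476]
[(6263, array([274.9, 227.8]), array([210, 191, 132,  87], dtype=int32)), (321, array([274.5, 311.6]), array([246, 309,  60,   8], dtype=int32))]
red [(703, array([279.4, 167.2]), array([260, 155,  41,  30], dtype=int32)), (101, array([314.4,  47.5]), array([293,  39,  43,  17], dtype=int32))]
```

View pics/w7.png

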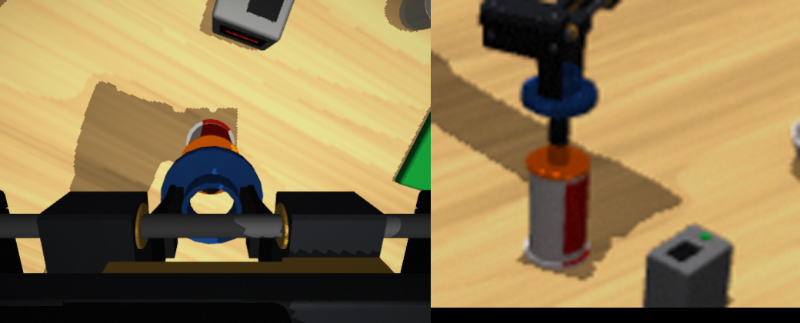

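The blue lid is held level about 18 mm clear above the knob. The orange lid is seated on the tin, and the mark (279,167) still faces the scanner window (314,47). Handing in.

```bash
python3 -m crank '[[[0,0,0],0],[[0,0,0],0],[[0,0,0],0]]'; python3 -c "
from bench import r
print(r.close_job())"
```

```text
time: 26.95
ee_pos: [0.5196, 0.1239, 0.1844]
eef_rot: [0.97, 0.242, -0.0, -0.0]
ft_force: [-1.1, -0.2, -1.0]
width: 0.0376
grip_force: 10.0
the job is handed in; nothing more can be done
None
```

I handed the job in at 27 s, verdict not shown: the tin's mark faces the scanner to within about 2–3° by my measurement, the orange lid looks fully seated, and the blue lid is held level and still about 18 mm above the knob.

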